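# Line up the condiments by height on the serving board

### The arm

A 6-joint arm with a two-finger parallel gripper is mounted at the origin on a cart in front of the work surface, level with it; the furniture and walls round the work are solid. World frame = base frame: x ahead of the robot, y to its left, z up, the work surface at z = 0. Lengths are in mm, angles in rad, forces in N, time in s.
With the tool pointing down it reaches from about 400 to 925 mm from the base axis. Payload 12.5 kg.
Tool frame: the origin (TCP) lies midway between the tips of the shut fingers; the grasp point (between the pads) lies 19 mm behind it; z points along the fingers, y is the line along which they close (so a half turn about z gives the same grasp; the last joint's range is limited). The gripper opens to 95 mm and grips with 3 to 60 N. Pads are 20 mm wide; open, the fingers measure 119 mm over their backs; the gripper's body (75 mm by 180 mm) begins 59 mm behind the grasp point.
Start: joints at [-1.25, 0.491, 1.559, -0, 1.092, -0.106], TCP at [258.749, -568.943, 214.661] pointing down, gripper open.
Joint ranges: [-3.1, 3.1], [-0.84, 2.19], [0.05, 2.79], [-1.13, 4.28], [0.06, 2.93], [-2.69, 2.69]. Speed limits (rad/s): [2.22, 2.22, 2.79, 3.14, 3.14, 3.14].

### API

Orientations are given as [roll, pitch, yaw] about the fixed x, y, z axes, in that order (R = Rz(yaw) Ry(pitch) Rx(roll)).
In Python, from cell import * gives the robot as it stands. The module is installed in compiled form; this text tells all that it offers.
- The arm moves only by the tool arm_command, never from a script. Its arguments are lists of equal length, an entry for each row: "delta_pos": the shift along the world's x, y, z in units of 250 mm (1.0 is 250 mm), a list of three; "delta_rot": the turn, a rotation vector about the world's x, y, z in units of 90 degrees (1.0 is 90 degrees), a list of three; "claw": the closure, from 0 (fully open) to 1 (shut). In form: {"delta_pos": [[tx, ty, tz], ...], "delta_rot": [[wx, wy, wz], ...], "claw": [claw, ...]}. A call has exactly 5 rows; each row is the pose to reach, as a shift and turn from the pose commanded when the call began; what a row does not reach only later rows make up. A row lasts 1/12 s, in which the tool goes at most 41.7 mm and 7.16 degrees, less where a joint would pass 70% of its speed; a pose out of reach is approached as far as the arm can. A call with a number of a shift or a turn outside -1 to 1 is refused whole. A call with a gripper value outside its range is refused whole. The fingers move at their own pace and stop on an object; the grip force is fixed at half the most. Time passes only in rows, so rows that repeat a pose let the fingers close, or fill a call up. It gives the time, the measured TCP pose, the force, the opening and the grip force at its end, in the units of the state.
- state(): the state, without advancing time (a new reading comes with each control period).
- read_camera(name): name is "scene" or "top" or "wrist"; returns the picture (420x560x3 uint8, red, green, blue); there is no depth.
- calibration(name): a dict with "camera_matrix" (3x3 intrinsics, pixels), "T" (4x4, takes a point from camera to world coordinates). Camera axes: x right, y down, z forward; pixel columns grow to the right and rows downward; lengths in mm; the calibration is good to about 2 mm. A picture is of the moment at which its call begins: read the wrist's pose just before it. calibration takes no time and is no camera call; for the wrist camera it gives the pose at the moment of the call.
- job_done(): hands the job in; it is judged then, once.
The state is a dict: "t": time; "joints": joint angles; "qvel": joint speeds; "tau": joint torques, N m; "eef_pos": TCP position; "tcp_rot": TCP orientation; "ft_force": force on the tool from outside, world axes, zero at the start; "moment": the same for the moment, N m; "opening": opening from 0.0 (shut) to 1.0 (fully open); "grip_force": force on a finger pad.
Only numpy, scipy, OpenCV 4.12 (cv2) and the standard library are available. Lean on these libraries where they do the work, as an engineer would, in place of code of your own. Each camera call takes 0.05 s, during which the arm holds its last target. There are 200 camera calls.

### The job

Set out the green-capped spice jar, the salt shaker, the food tin and the small glass on the wooden board, each upright in the middle of its own cork coaster, in order of height: the tallest on the coaster beside the red button, then down to the shortest at the far end of the row. Let none of the four tip over, and leave the green cup where it stands.

Things in the scene. Friction and masses are not known exactly. Their poses are not given: they have to be found in the camera images.
- spice_jar: Glass spice jar with a green cap (pale disc on its top), 46 mm across and 106 mm high, straight-sided, 0.11 kg (varies); the tallest of the four. Stands upright; origin at the centre of its underside, z up; round, so its yaw does not matter.
- salt_shaker: Clear salt shaker with white salt inside and a pale grey domed cap, body 44 mm across and 74 mm high, cap 34 mm across, 90 mm high in all, about 0.10 kg (varies); second tallest. Stands upright; origin at the centre of its underside, z up; round, so its yaw does not matter.
- food_tin: Closed food tin with a red and cream paper band and a gold lid, a cylinder 57 mm across and 72 mm high, 0.18 kg (varies); third tallest. Stands upright; origin at the centre of its underside, z up; round, so its yaw does not matter.
- shot_glass: Small empty clear greyish glass, 58 mm high, 48 mm across at the rim, tapering to 38 mm at the foot, about 0.07 kg (varies); the shortest of the four. Stands upright; origin at the centre of its underside, z up; round, so its yaw does not matter.
- coaster_a: Round tan cork coaster, 64 mm across, 4 mm thick, one of four alike, fixed on the board; origin at the centre of its underside, 18 mm above the worktop (its top: 22 mm). The four form one straight row along the board, centres 85 mm apart. The board is 400 x 84 x 18 mm, fixed, its place and yaw vary.
- coaster_b: Round tan cork coaster, 64 mm across, 4 mm thick, one of four alike, fixed on the board; origin at the centre of its underside, 18 mm above the worktop (its top: 22 mm). Letters do not follow the order along the row, which is drawn anew at each start.
- coaster_c: Round tan cork coaster, 64 mm across, 4 mm thick, one of four alike, fixed on the board; origin at the centre of its underside, 18 mm above the worktop (its top: 22 mm). Letters do not follow the order along the row, which is drawn anew at each start.
- coaster_d: Round tan cork coaster, 64 mm across, 4 mm thick, one of four alike, fixed on the board; origin at the centre of its underside, 18 mm above the worktop (its top: 22 mm). Letters do not follow the order along the row, which is drawn anew at each start.
- red_button: Small red button, 24 mm across and 7 mm high, fixed on the board in line with the row, 50.5 mm from the centre of the nearest coaster (the place for the tallest thing). It is at either end of the board; a white button of the same shape marks the other end. Origin at the centre of its underside, 18 mm above the worktop.
- espresso_cup: Small green cup with a handle, 65 mm across, 94 mm with its handle, 52 mm high; it stands among the four things and is not to be moved. Origin under the middle of its overall outline, so the bowl's centre lies 14 mm to +y of it; the handle points to its -y.
Not all that is in view belongs to the job. Leave any purple look-alike of the shot_glass alone.

How it is judged:
By the outcome, as a careful person would: the job done as asked, in the order asked, and still so for the second after the job is handed in, with the robot touching nothing.
It also fails if it takes over 96 s, if anything falls off the work surface, if the arm or the gripper's body presses on something with over 40 N, if the wrist force passes 120 N, or if a joint passes its speed limit or range.

## Working session

There is one attempt and no reset: what is moved stays moved. The work goes in short steps, Python scripts to look and compute and a tool call to move; the robot and the scene stay as the last step left them, time stands still between calls to the robot, and variables do not carry over. Pictures are saved under pics/ and viewed, at most 14 in all, crops included, and the job is handed in when it is done.

Besides the shell and the picture viewer there is one more tool, called after "Emit:" by a JSON object that holds its "fn" and its "kwargs". arm_command: Moves the arm, as the interface text tells. Shifts and turns lie within -1 to 1; 1 stands for 250 mm of shift or 90 degrees of turn. Its arguments: {"type":"object","properties":{"delta_pos":{"type":"array"},"delta_rot":{"type":"array"},"claw":{"type":"array"}},"required":["delta_pos","delta_rot","claw"]}

```bash
mkdir -p pics
python3 - <<'E'
from cell import *
import cv2
for n in("scene","top"):
    im=read_camera(n); cv2.imwrite(f"pics/{n}0.png",cv2.cvtColor(im,cv2.COLOR_RGB2BGR))
    c=calibration(n); print(n,c["camera_matrix"].tolist(),c["T"].round(3).tolist())
s=state();print(s["t"],s["eef_pos"],s["tcp_rot"],s["opening"])
E
```

```text
scene [[478.9533214699642, 0.0, 285.11773513289705], [0.0, 478.9533214699642, 212.23870868766414], [0.0, 0.0, 1.0]] [[0.771, -0.262, 0.581, -99.872], [-0.637, -0.348, 0.688, -914.554], [0.022, -0.9, -0.435, 498.608], [0.0, 0.0, 0.0, 1.0]]
top [[465.6833195120496, 0.0, 284.676492231697], [0.0, 465.6833195120496, 206.84208442351385], [0.0, 0.0, 1.0]] [[0.006, -0.999, 0.05, 462.887], [-1.0, -0.006, 0.012, -224.036], [-0.012, -0.05, -0.999, 915.977], [0.0, 0.0, 0.0, 1.0]]
0.1 [ 258.67801577 -568.7183151   214.12325215] [-3.14058790e+00 -1.12311579e-04  4.26811424e-01] 1.0018966858127565
```

View pics/scene0.png

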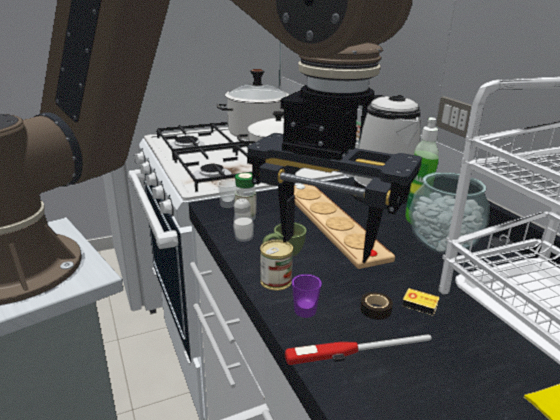

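View pics/top0.png

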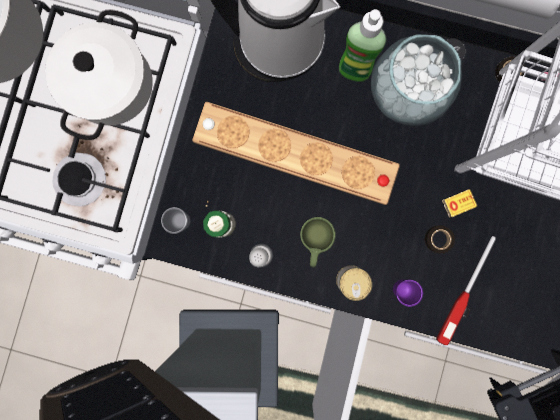

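The scene view shows the tin (277,265), shaker (243,222), jar (245,190) and glass behind (228,190). In the top view: white button (208,124), red button (383,181), glass (174,220), jar (217,224), shaker (260,256), cup (318,234), tin (355,283), and the purple decoy (409,293). I'll enlarge both.

Run:
```python
import cv2
a=cv2.imread("pics/top0.png")[195:310,150:385]; cv2.imwrite("pics/t1.png",cv2.resize(a,None,fx=3.4,fy=3.4,interpolation=cv2.INTER_CUBIC))
a=cv2.imread("pics/top0.png")[95:215,185:410]; cv2.imwrite("pics/t2.png",cv2.resize(a,None,fx=3.5,fy=3.5,interpolation=cv2.INTER_CUBIC))
a=cv2.imread("pics/scene0.png")[165:295,200:400]; cv2.imwrite("pics/s1.png",cv2.resize(a,None,fx=4,fy=4,interpolation=cv2.INTER_CUBIC))
```

```text
(no output)
```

View pics/t1.png

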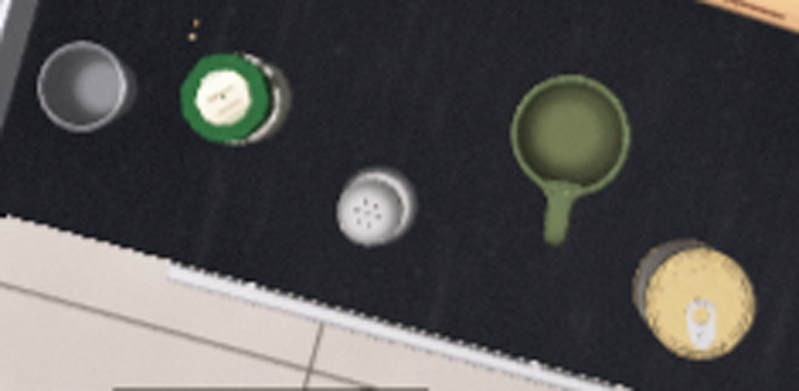

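View pics/t2.png

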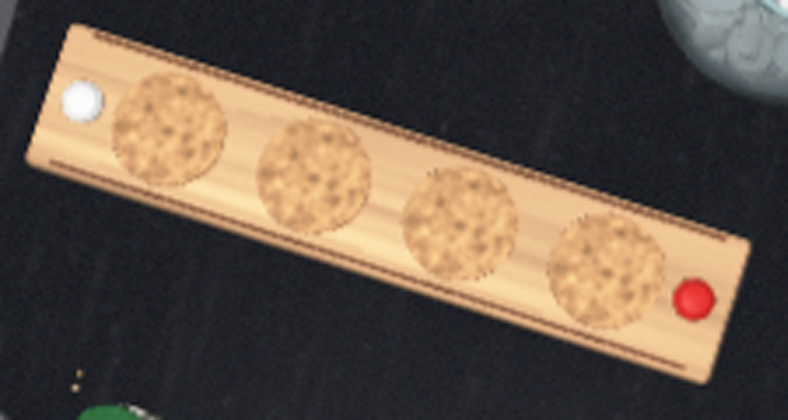

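View pics/s1.png

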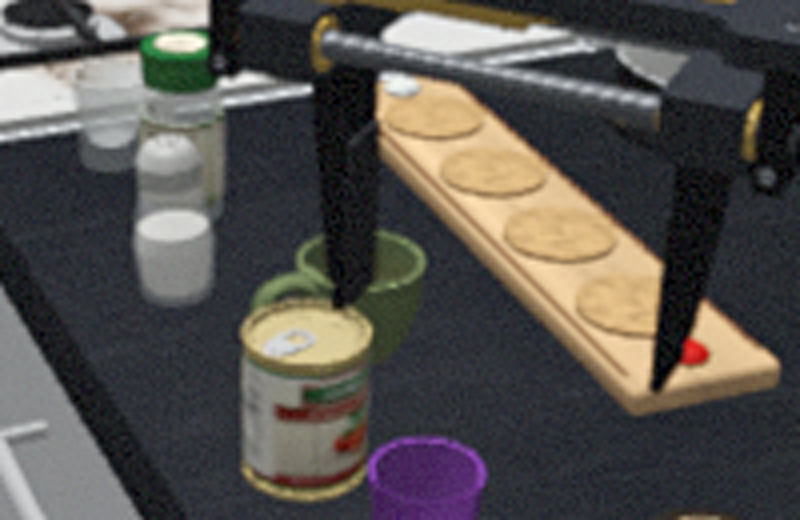

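Top crop: rim/lid centres are glass (83,86), jar (226,98), shaker (371,210), tin (700,303), cup (571,134). Coasters are at (169,129), (314,176), (460,223), (606,270), and the red button is at (694,299). Scene crop: jar top (177,44), shaker dome (168,148), tin lid (307,335), coasters (434,117), (492,171), (560,233). The glass rim is at about (108,80).

```bash
cat > h.py <<'E'
from cell import *
import numpy as np, cv2
def ray(n,uv,c=None):
    c=c or calibration(n); d=np.linalg.inv(c["camera_matrix"])@[*uv,1]; return c["T"][:3,3],c["T"][:3,:3]@d
def atz(n,uv,z,c=None):
    o,d=ray(n,uv,c); return o+d*(z-o[2])/d[2]
def tri(r):
    A=0;b=0
    for o,d in r:
        d=d/np.linalg.norm(d);P=np.eye(3)-np.outer(d,d);A=A+P;b=b+P@o
    x=np.linalg.solve(A,b);res=[np.linalg.norm(np.cross(x-o,d/np.linalg.norm(d))) for o,d in r]
    return x.round(1),np.round(res,1)
E
python3 - <<'E'
from h import *
np.set_printoptions(suppress=True,precision=1)
cv=lambda p,f,o:(np.array(p)+.5)/f-.5+o
t1=lambda p:cv(p,3.4,[150,195]);t2=lambda p:cv(p,3.5,[185,95]);s1=lambda p:cv(p,4,[200,165])
O=dict(glass=((83,86),(108,80),58),jar=((226,98),(177,44),106),shaker=((371,210),(168,145),88),tin=((700,303),(307,335),72))
for k,(a,b,z) in O.items(): print(k,tri([ray("top",t1(a)),ray("scene",s1(b))]),atz("top",t1(a),z),atz("scene",s1(b),z))
print("cup",atz("top",t1((571,134)),52))
for a,b in zip([(169,129),(314,176),(460,223),(606,270)],[(434,117),(492,171),(560,233),0]):
    print(atz("top",t2(a),22), tri([ray("top",t2(a)),ray("scene",s1(b))]) if b else "")
print("red",atz("top",t2((694,299)),25),"purple",atz("top",(409,293),58))
for p in [(70,24),(749,240),(708,383),(28,160)]: print("brd",atz("top",t2(p),18))
print("bottle",atz("top",(372,20),180),atz("top",(362,62),60),"kettle",atz("top",(282,40),120),"bowl",atz("top",(415,80),100))
s=state();print(s["t"],s["joints"])
E
```

```text
glass (array([480.2,  -7.8,  52.9]), array([0.8, 0.8])) [480.7  -9.6  58. ] [473.1 -17.5  58. ]
jar (array([472.5, -93.9, 105.1]), array([1.8, 1.8])) [474.  -95.1 106. ] [470.  -94.3 106. ]
shaker (array([ 414.7, -167.5,   85.9]), array([1.8, 1.8])) [ 416.3 -168.7   88. ] [ 410.8 -170.    88. ]
tin (array([ 366.7, -341.8,   69.9]), array([0.9, 0.9])) [ 367.7 -342.1   72. ] [ 363.6 -344.1   72. ]
cup [ 456.2 -274.9   52. ]
[ 653.7 -112.    22. ] (array([ 653.5, -111.2,   19.6]), array([0.8, 0.8]))
[ 627.7 -192.6   22. ] (array([ 627.2, -191.8,   20.2]), array([1.2, 1.2]))
[ 601.9 -273.4   22. ] (array([ 601.5, -272.8,   20.2]), array([1., 1.]))
[ 576.2 -353.7   22. ] 
red [ 560.1 -401.4   25. ] purple [ 350.1 -441.3   58. ]
brd [713.6 -55.4  18. ]
brd [ 593.8 -433.2   18. ]
brd [ 514.5 -410.3   18. ]
brd [636.8 -33.1  18. ]
bottle [ 802.2 -354.1  180. ] [ 777.4 -356.4   60. ] kettle [ 794.1 -208.1  120. ] bowl [ 730.4 -444.   100. ]
0.1 [-1.2  0.5  1.6  0.   1.1 -0.1]
```

Emit:
{"fn": "arm_command", "kwargs": {"delta_pos": [[0.07,0.14,0],[0.14,0.28,0],[0.21,0.42,0],[0.28,0.56,0],[0.35,0.7,0]], "delta_rot": [[0,0,0.06],[0,0,0.12],[0,0,0.18],[0,0,0.24],[0,0,0.3]], "claw": [0,0,0,0,0]}}

```text
t: 0.52
eef_pos: [346.5, -392.1, 214.4]
tcp_rot: [-3.141, -0.0, 0.902]
ft_force: [1.3, -0.4, -0.7]
opening: 0.999
grip_force: 0.0
```

Emit:
{"fn": "arm_command", "kwargs": {"delta_pos": [[0.07,0.14,0],[0.14,0.28,0],[0.21,0.42,0],[0.28,0.56,0],[0.35,0.7,0]], "delta_rot": [[0,0,0.05],[0,0,0.1],[0,0,0.15],[0,0,0.19],[0,0,0.23]], "claw": [0,0,0,0,0]}}

```text
t: 0.93
eef_pos: [434.1, -217.1, 214.6]
tcp_rot: [-3.142, -0.0, 1.262]
ft_force: [0.6, -0.1, 0.0]
opening: 0.999
grip_force: 0.0
```

Run:
```python
from h import *
import pickle
c=calibration("wrist");im=read_camera("wrist");cv2.imwrite("pics/w1.png",im[...,::-1]);pickle.dump(c,open("w1.pkl","wb"))
print(c["T"].round(2).tolist(),c["camera_matrix"].round(1).tolist());s=state();print(s["t"],s["eef_pos"],s["tcp_rot"],s["joints"])
```

```text
[[0.95, -0.29, -0.09, 460.19], [-0.3, -0.91, -0.28, -138.29], [-0.0, 0.29, -0.96, 386.37], [0.0, 0.0, 0.0, 1.0]] [[311.6, 0.0, 279.5], [0.0, 311.6, 209.9], [0.0, 0.0, 1.0]]
0.9833 [ 435.93781611 -212.21376964  214.64836121] [-3.14130390e+00 -1.74456673e-03  1.26939171e+00] [-0.59027175  0.29282748  1.89192048  0.00194422  0.95761934 -0.28998683]
```

View pics/w1.png

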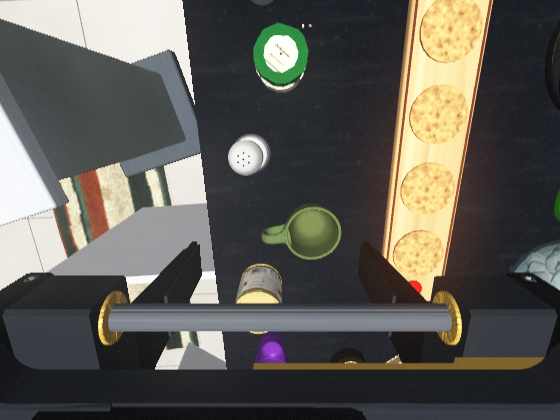

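The wrist view shows the jar cap (281,53), shaker dome (246,157), cup bowl (312,232), and coasters at (449,30), (438,114), (428,188), (418,252).

Run:
```python
from h import *
import pickle
np.set_printoptions(suppress=True,precision=1)
c=pickle.load(open("w1.pkl","rb"))
cv=lambda p,f,o:(np.array(p)+.5)/f-.5+o
t1=lambda p:cv(p,3.4,[150,195]);t2=lambda p:cv(p,3.5,[185,95])
for n,w,t in [("jar",(281,53),t1((226,98))),("shk",(246,156),t1((371,210))),("cup",(312,232),t1((571,134)))]+list(zip("1234",[(449,30),(438,114),(428,188),(418,252)],map(t2,[(169,129),(314,176),(460,223),(606,270)]))):
    z=dict(jar=106,shk=88,cup=52).get(n,22)
    print(n,tri([ray("w",w,c),ray("top",t)]),atz("w",w,z,c),atz("top",t,z))
s=state();print(s["t"],s["eef_pos"])
```

```text
jar (array([473.4, -99.8, 141.5]), array([1., 1.])) [475.3 -93.  106. ] [474.  -95.1 106. ]
shk (array([ 414.5, -166.9,   63.8]), array([0.5, 0.5])) [ 417.6 -164.5   88. ] [ 416.3 -168.7   88. ]
cup (array([ 455.9, -275.3,   44.8]), array([0.3, 0.3])) [ 455.6 -272.4   52. ] [ 456.2 -274.9   52. ]
1 (array([ 654.5, -111.6,   18.2]), array([0.1, 0.1])) [ 652.4 -112.    22. ] [ 653.7 -112.    22. ]
2 (array([ 628.2, -192.2,   21.1]), array([0.5, 0.5])) [ 628.  -191.7   22. ] [ 627.7 -192.6   22. ]
3 (array([ 602.5, -273. ,   21.5]), array([0.7, 0.7])) [ 602.9 -272.5   22. ] [ 601.9 -273.4   22. ]
4 (array([ 577.2, -354.1,   18.3]), array([0.5, 0.5])) [ 576.5 -351.7   22. ] [ 576.2 -353.7   22. ]
0.9833 [ 435.9 -212.2  214.6]
```

Emit:
{"fn": "arm_command", "kwargs": {"delta_pos": [[0.04,0.13,0],[0.08,0.26,0],[0.12,0.39,-0.05],[0.16,0.5,-0.12],[0.16,0.5,-0.18]], "delta_rot": [[0,0,0],[0,0,0],[0,0,0],[0,0,0],[0,0,0]], "claw": [0,0,0,0,0]}}

```text
t: 1.4
eef_pos: [474.5, -90.3, 169.0]
tcp_rot: [3.141, -0.001, 1.262]
ft_force: [-0.4, -1.1, -0.1]
opening: 1.001
grip_force: 0.0
```

Emit:
{"fn": "arm_command", "kwargs": {"delta_pos": [[0,0,0],[0,0,0],[0,0,0],[0,0,0],[0,0,0]], "delta_rot": [[0,0,0],[0,0,0],[0,0,0],[0,0,0],[0,0,0]], "claw": [0,0,0,0,0]}}

```text
t: 1.82
eef_pos: [473.9, -94.7, 170.4]
tcp_rot: [3.14, 0.0, 1.258]
ft_force: [0.2, -1.1, 0.1]
opening: 1.003
grip_force: 0.0
```

Emit:
{"fn": "arm_command", "kwargs": {"delta_pos": [[0,0,-0.12],[0,0,-0.24],[0,0,-0.36],[0,0,-0.45],[0,0,-0.495]], "delta_rot": [[0,0,0],[0,0,0],[0,0,0],[0,0,0],[0,0,0]], "claw": [0,0,0,0,0]}}

```text
t: 2.23
eef_pos: [473.0, -94.3, 44.0]
tcp_rot: [-3.14, -0.0, 1.258]
ft_force: [0.8, 0.7, -0.8]
opening: 1.003
grip_force: 0.0
```

Emit:
{"fn": "arm_command", "kwargs": {"delta_pos": [[0,0,0],[0,0,0],[0,0,0],[0,0,0],[0,0,0]], "delta_rot": [[0,0,0],[0,0,0],[0,0,0],[0,0,0],[0,0,0]], "claw": [0.3,0.4,0.5,0.6,0.7]}}

```text
t: 2.65
eef_pos: [474.2, -94.2, 46.9]
tcp_rot: [3.14, 0.0, 1.259]
ft_force: [0.0, -0.5, -0.0]
opening: 0.704
grip_force: 0.0
```

Emit:
{"fn": "arm_command", "kwargs": {"delta_pos": [[0,0,0],[0,0,0],[0,0,0],[0,0,0],[0,0,0]], "delta_rot": [[0,0,0],[0,0,0],[0,0,0],[0,0,0],[0,0,0]], "claw": [1,1,1,1,1]}}

```text
t: 3.07
eef_pos: [473.9, -94.0, 46.1]
tcp_rot: [3.141, 0.0, 1.259]
ft_force: [-0.3, 0.3, 4.3]
opening: 0.48
grip_force: 30.0
```

Emit:
{"fn": "arm_command", "kwargs": {"delta_pos": [[0,0,0.06],[0,0,0.14],[0,0,0.22],[0.02,-0.05,0.26],[0.05,-0.12,0.28]], "delta_rot": [[0,0,0],[0,0,0],[0,0,0],[0,0,0],[0,0,0]], "claw": [1,1,1,1,1]}}

```text
t: 3.48
eef_pos: [486.3, -123.5, 117.5]
tcp_rot: [3.14, 0.0, 1.261]
ft_force: [0.3, 0.9, -0.2]
opening: 0.479
grip_force: 30.0
```

Emit:
{"fn": "arm_command", "kwargs": {"delta_pos": [[0.04,-0.1,0],[0.08,-0.21,0],[0.13,-0.32,0],[0.17,-0.43,0],[0.21,-0.54,0]], "delta_rot": [[0,0,0],[0,0,0],[0,0,0],[0,0,0],[0,0,0]], "claw": [1,1,1,1,1]}}

```text
t: 3.9
eef_pos: [538.9, -260.2, 115.7]
tcp_rot: [-3.141, -0.0, 1.259]
ft_force: [-0.4, 0.4, -1.3]
opening: 0.48
grip_force: 30.0
```

Emit:
{"fn": "arm_command", "kwargs": {"delta_pos": [[0.04,-0.1,0],[0.08,-0.2,0],[0.12,-0.29,0],[0.144,-0.35,0],[0.152,-0.376,0]], "delta_rot": [[0,0,0],[0,0,0],[0,0,0],[0,0,0],[0,0,0]], "claw": [1,1,1,1,1]}}

```text
t: 4.32
eef_pos: [577.0, -354.8, 115.2]
tcp_rot: [-3.142, 0.0, 1.258]
ft_force: [-0.5, 0.4, -1.1]
opening: 0.476
grip_force: 30.0
```

Run:
```python
from h import *
import pickle
im=read_camera("scene");cv2.imwrite("pics/s2.png",cv2.resize(im[130:290,170:420],None,fx=3,fy=3)[...,::-1])
s=state();print(s["t"],s["eef_pos"],s["tcp_rot"],s["opening"])
```

```text
4.3667 [ 576.8121517  -354.76681708  115.13000794] [-3.14131555e+00  7.07459186e-05  1.25801846e+00] 0.4817884159738398
```

View pics/s2.png

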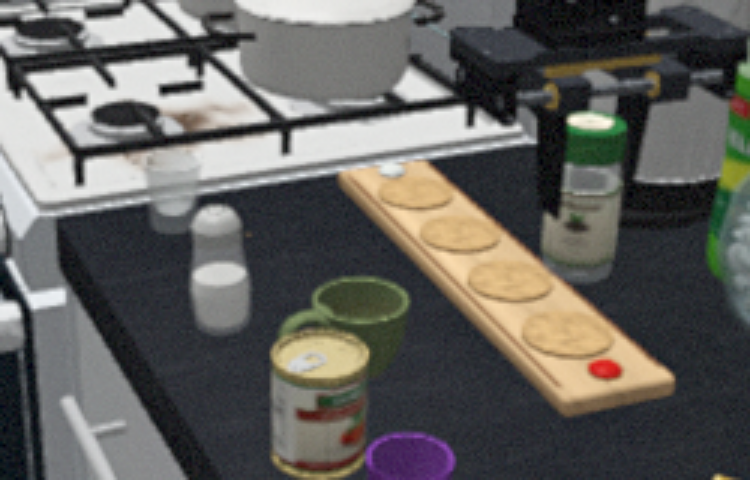

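The scene view shows the jar held upright over the coaster nearest the red button; the other things are undisturbed.

Emit:
{"fn": "arm_command", "kwargs": {"delta_pos": [[0,0,-0.06],[0,0,-0.12],[0,0,-0.16],[0,0,-0.18],[0,0,-0.188]], "delta_rot": [[0,0,0],[0,0,0],[0,0,0],[0,0,0],[0,0,0]], "claw": [1,1,1,1,1]}}

```text
t: 4.78
eef_pos: [576.4, -352.1, 68.1]
tcp_rot: [-3.14, -0.001, 1.26]
ft_force: [-3.7, 3.2, 11.4]
opening: 0.476
grip_force: 30.0
```

Emit:
{"fn": "arm_command", "kwargs": {"delta_pos": [[0,0,-0.002],[0,0,-0.002],[0,0,-0.002],[0,0,-0.002],[0,0,-0.002]], "delta_rot": [[0,0,0],[0,0,0],[0,0,0],[0,0,0],[0,0,0]], "claw": [1,1,0.48,0.42,0.36]}}

```text
t: 5.2
eef_pos: [576.9, -353.1, 69.0]
tcp_rot: [3.141, 0.0, 1.259]
ft_force: [1.4, -0.3, 0.4]
opening: 0.597
grip_force: 0.0
```

Emit:
{"fn": "arm_command", "kwargs": {"delta_pos": [[0,0,0],[0,0,0],[0,0,0.04],[0,0,0.12],[0,0,0.24]], "delta_rot": [[0,0,0],[0,0,0],[0,0,0],[0,0,0],[0,0,0]], "claw": [0.2,0,0,0,0]}}

```text
t: 5.62
eef_pos: [575.9, -352.4, 127.5]
tcp_rot: [-3.138, -0.001, 1.259]
ft_force: [-0.4, -0.3, 0.8]
opening: 0.935
grip_force: 0.0
```

Emit:
{"fn": "arm_command", "kwargs": {"delta_pos": [[0,0,0.12],[-0.06,0.07,0.15],[-0.16,0.18,0.15],[-0.26,0.3,0.15],[-0.36,0.42,0.15]], "delta_rot": [[0,0,0],[0,0,0],[0,0,0],[0,0,0],[0,0,0]], "claw": [0,0,0,0,0]}}

```text
t: 6.03
eef_pos: [485.5, -246.9, 166.7]
tcp_rot: [3.141, 0.0, 1.259]
ft_force: [1.2, -0.3, 1.4]
opening: 1.003
grip_force: 0.0
```

Emit:
{"fn": "arm_command", "kwargs": {"delta_pos": [[-0.1,0.11,0],[-0.2,0.22,0],[-0.26,0.3,0],[-0.285,0.322,0],[-0.285,0.322,0]], "delta_rot": [[0,0,0],[0,0,0],[0,0,0],[0,0,0],[0,0,0]], "claw": [0,0,0,0,0]}}

```text
t: 6.45
eef_pos: [415.0, -166.7, 166.9]
tcp_rot: [3.14, 0.0, 1.26]
ft_force: [0.6, -0.2, 0.5]
opening: 1.002
grip_force: 0.0
```

Run:
```python
from h import *
im=read_camera("top");cv2.imwrite("pics/t3.png",cv2.resize(im[95:310,150:430],None,fx=2.75,fy=2.75)[...,::-1])
s=state();print(s["t"],s["eef_pos"],s["tcp_rot"],s["opening"])
```

```text
6.5 [ 416.15490586 -167.80792302  166.81888074] [3.13955706e+00 5.03441502e-04 1.25991064e+00] 1.0006669474258962
```

View pics/t3.png

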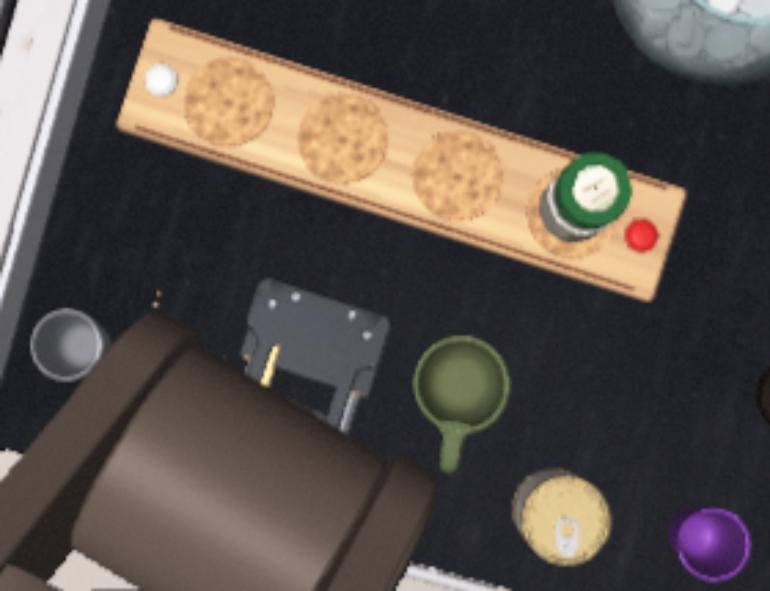

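Top view: the jar stands on its coaster, cap centre at crop (595,189). The cup, tin and glass are undisturbed.

Emit:
{"fn": "arm_command", "kwargs": {"delta_pos": [[0,0,-0.13],[0,0,-0.28],[0,0,-0.42],[0,0,-0.52],[0,0,-0.56]], "delta_rot": [[0,0,0],[0,0,0],[0,0,0],[0,0,0],[0,0,0]], "claw": [0,0,0,0,0]}}

```text
t: 6.92
eef_pos: [415.8, -168.4, 22.6]
tcp_rot: [-3.139, -0.001, 1.259]
ft_force: [-0.3, -0.7, 0.6]
opening: 0.998
grip_force: 0.0
```

Emit:
{"fn": "arm_command", "kwargs": {"delta_pos": [[0,0,0],[0,0,0],[0,0,0],[0,0,0],[0,0,0]], "delta_rot": [[0,0,0],[0,0,0],[0,0,0],[0,0,0],[0,0,0]], "claw": [0.3,0.4,0.45,0.55,0.65]}}

```text
t: 7.33
eef_pos: [416.1, -167.9, 26.8]
tcp_rot: [3.14, 0.0, 1.259]
ft_force: [-0.1, -0.1, 0.2]
opening: 0.706
grip_force: 0.0
```

Emit:
{"fn": "arm_command", "kwargs": {"delta_pos": [[0,0,0],[0,0,0],[0,0,0],[0,0,0],[0,0,0]], "delta_rot": [[0,0,0],[0,0,0],[0,0,0],[0,0,0],[0,0,0]], "claw": [1,1,1,1,1]}}

```text
t: 7.75
eef_pos: [415.6, -167.5, 26.1]
tcp_rot: [3.141, 0.0, 1.259]
ft_force: [-0.1, 0.7, 4.5]
opening: 0.433
grip_force: 30.0
```

Run:
```python
from h import *
cv=lambda p,f,o:(np.array(p)+.5)/f-.5+o
print(atz("top",cv((595,189),2.75,[150,95]),128))
```

```text
[ 577.15307767 -352.39047807  128.        ]
```

Emit:
{"fn": "arm_command", "kwargs": {"delta_pos": [[0,0,0.06],[0,0,0.14],[0.02,-0.01,0.22],[0.08,-0.045,0.26],[0.16,-0.09,0.26]], "delta_rot": [[0,0,0],[0,0,0],[0,0,0],[0,0,0],[0,0,0]], "claw": [1,1,1,1,1]}}

```text
t: 8.17
eef_pos: [455.8, -190.0, 93.1]
tcp_rot: [3.139, 0.0, 1.26]
ft_force: [0.8, -0.2, -0.6]
opening: 0.435
grip_force: 30.0
```

Emit:
{"fn": "arm_command", "kwargs": {"delta_pos": [[0.1,-0.056,0],[0.21,-0.118,0],[0.32,-0.18,0],[0.42,-0.237,0],[0.5,-0.282,0]], "delta_rot": [[0,0,0],[0,0,0],[0,0,0],[0,0,0],[0,0,0]], "claw": [1,1,1,1,1]}}

```text
t: 8.58
eef_pos: [582.0, -261.3, 90.6]
tcp_rot: [3.141, 0.0, 1.259]
ft_force: [-0.6, 0.8, -2.1]
opening: 0.433
grip_force: 30.0
```

Emit:
{"fn": "arm_command", "kwargs": {"delta_pos": [[0.05,-0.03,0],[0.08,-0.045,0],[0.088,-0.05,0],[0.088,-0.05,0],[0.088,-0.05,-0.02]], "delta_rot": [[0,0,0],[0,0,0],[0,0,0],[0,0,0],[0,0,0]], "claw": [1,1,1,1,1]}}

```text
t: 9.0
eef_pos: [602.1, -272.6, 86.4]
tcp_rot: [3.141, 0.0, 1.259]
ft_force: [-0.7, -0.9, -0.8]
opening: 0.437
grip_force: 30.0
```

Emit:
{"fn": "arm_command", "kwargs": {"delta_pos": [[0,0,-0.04],[0,0,-0.08],[0,0,-0.12],[0,0,-0.14],[0,0,-0.148]], "delta_rot": [[0,0,0],[0,0,0],[0,0,0],[0,0,0],[0,0,0]], "claw": [1,1,1,1,1]}}

```text
t: 9.42
eef_pos: [601.8, -272.5, 48.0]
tcp_rot: [-3.139, -0.0, 1.259]
ft_force: [-7.3, 3.0, 17.8]
opening: 0.435
grip_force: 30.0
```

Emit:
{"fn": "arm_command", "kwargs": {"delta_pos": [[0,0,-0.002],[0,0,-0.002],[0,0,-0.002],[0,0,-0.002],[0,0,-0.002]], "delta_rot": [[0,0,0],[0,0,0],[0,0,0],[0,0,0],[0,0,0]], "claw": [1,1,0.52,0.46,0.4]}}

```text
t: 9.83
eef_pos: [602.6, -273.0, 48.4]
tcp_rot: [3.141, 0.0, 1.259]
ft_force: [-0.3, -0.9, 0.0]
opening: 0.559
grip_force: 0.0
```

Emit:
{"fn": "arm_command", "kwargs": {"delta_pos": [[0,0,0],[0,0,0],[0,0,0.06],[0,0,0.16],[0,0,0.3]], "delta_rot": [[0,0,0],[0,0,0],[0,0,0],[0,0,0],[0,0,0]], "claw": [0.2,0,0,0,0]}}

```text
t: 10.25
eef_pos: [601.5, -272.4, 122.0]
tcp_rot: [-3.137, -0.001, 1.259]
ft_force: [-0.3, 0.1, -0.8]
opening: 0.894
grip_force: 0.0
```

Emit:
{"fn": "arm_command", "kwargs": {"delta_pos": [[0,0,0.1],[-0.06,-0.017,0.14],[-0.18,-0.053,0.14],[-0.31,-0.09,0.14],[-0.44,-0.129,0.14]], "delta_rot": [[0,0,0],[0,0,0],[0,0,0],[0,0,0],[0,0,0]], "claw": [0,0,0,0,0]}}

```text
t: 10.67
eef_pos: [491.4, -305.1, 158.6]
tcp_rot: [3.141, 0.0, 1.26]
ft_force: [0.2, -0.6, 0.4]
opening: 0.998
grip_force: 0.0
```

Emit:
{"fn": "arm_command", "kwargs": {"delta_pos": [[-0.13,-0.038,0],[-0.26,-0.076,0],[-0.39,-0.114,0],[-0.47,-0.138,0],[-0.502,-0.147,0]], "delta_rot": [[0,0,0],[0,0,0],[0,0,0],[0,0,0],[0,0,0]], "claw": [0,0,0,0,0]}}

```text
t: 11.08
eef_pos: [364.8, -342.5, 158.7]
tcp_rot: [-3.142, 0.0, 1.257]
ft_force: [0.8, -0.8, 0.5]
opening: 0.998
grip_force: 0.0
```

Emit:
{"fn": "arm_command", "kwargs": {"delta_pos": [[0,0,0],[0,0,0],[0,0,0],[0,0,-0.06],[0,0,-0.12]], "delta_rot": [[0,0,0],[0,0,0],[0,0,0],[0,0,0],[0,0,0]], "claw": [0,0,0,0,0]}}

```text
t: 11.5
eef_pos: [368.5, -341.9, 128.4]
tcp_rot: [3.14, 0.001, 1.261]
ft_force: [0.1, -0.6, -0.2]
opening: 0.997
grip_force: 0.0
```

Run:
```python
from h import *
im=read_camera("wrist");cv2.imwrite("pics/w2.png",im[...,::-1])
s=state();print(s["t"],s["eef_pos"],s["tcp_rot"],s["opening"])
c=calibration("wrist");print(c["T"].round(3).tolist())
```

```text
11.55 [ 367.55106517 -340.87990319  125.64722158] [-3.13978491e+00 -1.30830814e-03  1.26067045e+00] 0.9945674054184874
[[0.952, -0.292, -0.093, 393.971], [-0.306, -0.911, -0.277, -262.407], [-0.004, 0.292, -0.956, 297.503], [0.0, 0.0, 0.0, 1.0]]
```

View pics/w2.png

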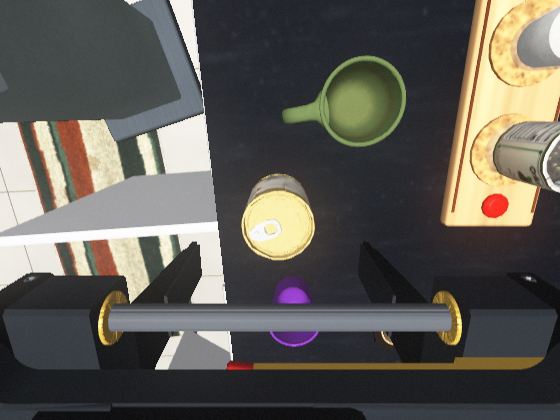

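The wrist view shows the tin lid at (278,224), centred between the fingers. It works out at about (367,-339), so I'll nudge y slightly. The jar stands on its coaster.

Emit:
{"fn": "arm_command", "kwargs": {"delta_pos": [[0,0.006,-0.1],[0,0.006,-0.21],[0,0.006,-0.32],[0,0.006,-0.4],[0,0.006,-0.43]], "delta_rot": [[0,0,0],[0,0,0],[0,0,0],[0,0,0],[0,0,0]], "claw": [0,0,0,0,0]}}

```text
t: 11.97
eef_pos: [367.3, -339.4, 18.6]
tcp_rot: [-3.139, -0.002, 1.26]
ft_force: [0.3, -0.7, 0.7]
opening: 1.0
grip_force: 0.0
```

Emit:
{"fn": "arm_command", "kwargs": {"delta_pos": [[0,0,0],[0,0,0],[0,0,0],[0,0,0],[0,0,0]], "delta_rot": [[0,0,0],[0,0,0],[0,0,0],[0,0,0],[0,0,0]], "claw": [0.15,0.25,0.35,0.45,0.55]}}

```text
t: 12.38
eef_pos: [367.4, -340.8, 21.9]
tcp_rot: [3.14, 0.001, 1.259]
ft_force: [-0.7, -0.0, -0.4]
opening: 0.705
grip_force: 0.0
```

Emit:
{"fn": "arm_command", "kwargs": {"delta_pos": [[0,0,0],[0,0,0],[0,0,0],[0,0,0],[0,0,0]], "delta_rot": [[0,0,0],[0,0,0],[0,0,0],[0,0,0],[0,0,0]], "claw": [1,1,1,1,1]}}

```text
t: 12.8
eef_pos: [367.2, -340.7, 21.5]
tcp_rot: [3.141, 0.001, 1.259]
ft_force: [-0.3, 1.2, 6.3]
opening: 0.598
grip_force: 30.0
```

Emit:
{"fn": "arm_command", "kwargs": {"delta_pos": [[0,0,0.07],[0,0,0.18],[0,0,0.3],[0,0,0.42],[0.03,0.02,0.5]], "delta_rot": [[0,0,0],[0,0,0],[0,0,0],[0,0,0],[0,0,0]], "claw": [1,1,1,1,1]}}

```text
t: 13.22
eef_pos: [374.1, -336.0, 148.4]
tcp_rot: [3.14, 0.001, 1.258]
ft_force: [0.5, -0.9, -2.1]
opening: 0.599
grip_force: 30.0
```

Emit:
{"fn": "arm_command", "kwargs": {"delta_pos": [[0.1,0.06,0],[0.21,0.125,0],[0.33,0.195,0],[0.45,0.265,0],[0.57,0.335,0]], "delta_rot": [[0,0,0],[0,0,0],[0,0,0],[0,0,0],[0,0,0]], "claw": [1,1,1,1,1]}}

```text
t: 13.63
eef_pos: [518.1, -250.6, 146.0]
tcp_rot: [-3.141, -0.0, 1.259]
ft_force: [-0.4, -0.3, -1.7]
opening: 0.6
grip_force: 30.0
```

Emit:
{"fn": "arm_command", "kwargs": {"delta_pos": [[0.12,0.07,0],[0.23,0.13,0],[0.33,0.185,0],[0.41,0.225,0],[0.444,0.238,0]], "delta_rot": [[0,0,0],[0,0,0],[0,0,0],[0,0,0],[0,0,0]], "claw": [1,1,1,1,1]}}

```text
t: 14.05
eef_pos: [629.9, -190.4, 145.5]
tcp_rot: [3.142, -0.0, 1.261]
ft_force: [-0.6, 0.5, -2.0]
opening: 0.601
grip_force: 30.0
```

Emit:
{"fn": "arm_command", "kwargs": {"delta_pos": [[0,0,0],[0,0,0],[0,0,-0.08],[0,0,-0.18],[0,0,-0.26]], "delta_rot": [[0,0,0],[0,0,0],[0,0,0],[0,0,0],[0,0,0]], "claw": [1,1,1,1,1]}}

```text
t: 14.47
eef_pos: [626.4, -193.2, 80.1]
tcp_rot: [-3.141, 0.0, 1.258]
ft_force: [0.7, -0.4, -1.9]
opening: 0.597
grip_force: 30.0
```

Emit:
{"fn": "arm_command", "kwargs": {"delta_pos": [[0,0,-0.03],[0,0,-0.08],[0,0,-0.12],[0,0,-0.14],[0,0,-0.148]], "delta_rot": [[0,0,0],[0,0,0],[0,0,0],[0,0,0],[0,0,0]], "claw": [1,1,1,1,1]}}

```text
t: 14.88
eef_pos: [627.7, -192.3, 43.5]
tcp_rot: [-3.141, -0.0, 1.259]
ft_force: [-7.6, 2.3, 20.0]
opening: 0.595
grip_force: 30.0
```

Emit:
{"fn": "arm_command", "kwargs": {"delta_pos": [[0,0,-0.002],[0,0,-0.002],[0,0,-0.002],[0,0,-0.002],[0,0,-0.002]], "delta_rot": [[0,0,0],[0,0,0],[0,0,0],[0,0,0],[0,0,0]], "claw": [1,1,0.36,0.3,0.25]}}

```text
t: 15.3
eef_pos: [628.3, -192.2, 43.9]
tcp_rot: [3.141, 0.0, 1.259]
ft_force: [-0.5, 0.9, -0.1]
opening: 0.714
grip_force: 0.0
```

Emit:
{"fn": "arm_command", "kwargs": {"delta_pos": [[0,0,0],[0,0,0],[0,0,0.06],[0,0,0.16],[0,0,0.3]], "delta_rot": [[0,0,0],[0,0,0],[0,0,0],[0,0,0],[0,0,0]], "claw": [0.1,0,0,0,0]}}

```text
t: 15.72
eef_pos: [626.9, -191.7, 117.0]
tcp_rot: [-3.137, -0.0, 1.259]
ft_force: [-1.0, 0.3, 0.1]
opening: 0.992
grip_force: 0.0
```

Emit:
{"fn": "arm_command", "kwargs": {"delta_pos": [[0,0,0.12],[-0.1,0.07,0.2],[-0.22,0.16,0.2],[-0.34,0.25,0.2],[-0.46,0.34,0.2]], "delta_rot": [[0,0,0],[0,0,0],[0,0,0],[0,0,0],[0,0,0]], "claw": [0,0,0,0,0]}}

```text
t: 16.13
eef_pos: [511.5, -106.4, 168.7]
tcp_rot: [3.141, -0.0, 1.259]
ft_force: [1.5, 1.0, -0.7]
opening: 1.001
grip_force: 0.0
```

Emit:
{"fn": "arm_command", "kwargs": {"delta_pos": [[-0.07,0.05,0],[-0.1,0.08,0],[-0.1,0.08,0],[-0.1,0.08,0],[-0.1,0.08,0]], "delta_rot": [[0,0,0],[0,0,0],[0,0,0],[0,0,0],[0,0,0]], "claw": [0,0,0,0,0]}}

```text
t: 16.55
eef_pos: [489.4, -88.0, 168.5]
tcp_rot: [3.14, 0.0, 1.259]
ft_force: [-0.2, -0.3, -0.6]
opening: 0.997
grip_force: 0.0
```

Run:
```python
from h import *
import pickle
c=calibration("wrist");im=read_camera("wrist");cv2.imwrite("pics/w3.png",im[...,::-1]);pickle.dump(c,open("w3.pkl","wb"))
s=state();print(s["t"],s["eef_pos"],s["tcp_rot"],s["opening"])
```

```text
16.6 [489.16461304 -87.96841117 168.26836704] [3.14094324e+00 4.80888396e-05 1.25883604e+00] 0.9976275049771621
```

View pics/w3.png

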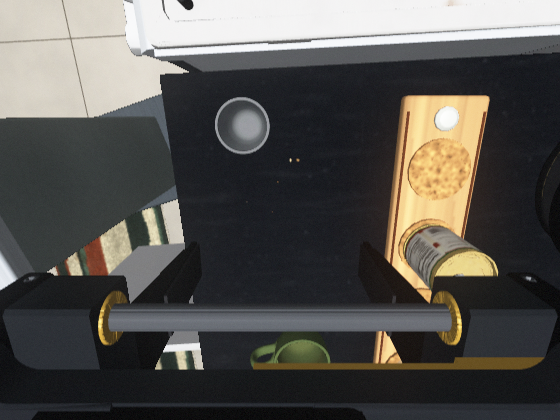

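The wrist view shows the glass rim centred at (242,125), the free coaster at (440,168), and the tin standing on the next one.

Run:
```python
from h import *
import pickle
np.set_printoptions(suppress=True,precision=1)
c=pickle.load(open("w3.pkl","rb"))
t=(np.array((83,86))+.5)/3.4-.5+[150,195]
print(tri([ray("w",(242,125),c),ray("top",t)]),atz("w",(242,125),58,c),atz("w",(440,168),22,c))
```

```text
(array([480.6,  -7.6,  51. ]), array([0.3, 0.3])) [481.2  -7.6  58. ] [ 655.5 -109.8   22. ]
```

Emit:
{"fn": "arm_command", "kwargs": {"delta_pos": [[-0.008,0.1,0],[-0.018,0.22,-0.02],[-0.028,0.3,-0.08],[-0.028,0.316,-0.16],[-0.028,0.316,-0.24]], "delta_rot": [[0,0,0],[0,0,0],[0,0,0],[0,0,0],[0,0,0]], "claw": [0,0,0,0,0]}}

```text
t: 17.02
eef_pos: [481.9, -7.4, 107.7]
tcp_rot: [3.14, -0.0, 1.261]
ft_force: [-0.6, -0.4, 1.0]
opening: 1.0
grip_force: 0.0
```

Emit:
{"fn": "arm_command", "kwargs": {"delta_pos": [[0,0,0],[0,0,-0.1],[0,0,-0.22],[0,0,-0.33],[0,0,-0.38]], "delta_rot": [[0,0,0],[0,0,0],[0,0,0],[0,0,0],[0,0,0]], "claw": [0,0,0,0,0]}}

```text
t: 17.43
eef_pos: [481.1, -8.8, 11.3]
tcp_rot: [-3.14, 0.0, 1.258]
ft_force: [0.1, 0.5, 0.2]
opening: 0.998
grip_force: 0.0
```

Emit:
{"fn": "arm_command", "kwargs": {"delta_pos": [[0,0,0],[0,0,0],[0,0,0],[0,0,0],[0,0,0]], "delta_rot": [[0,0,0],[0,0,0],[0,0,0],[0,0,0],[0,0,0]], "claw": [0.3,0.4,0.45,0.55,0.65]}}

```text
t: 17.85
eef_pos: [481.6, -8.3, 14.5]
tcp_rot: [3.14, -0.0, 1.259]
ft_force: [-0.4, 0.2, 0.0]
opening: 0.706
grip_force: 0.0
```

Emit:
{"fn": "arm_command", "kwargs": {"delta_pos": [[0,0,0],[0,0,0],[0,0,0],[0,0,0],[0,0,0]], "delta_rot": [[0,0,0],[0,0,0],[0,0,0],[0,0,0],[0,0,0]], "claw": [1,1,1,1,1]}}

```text
t: 18.27
eef_pos: [481.0, -8.2, 13.7]
tcp_rot: [3.141, -0.0, 1.259]
ft_force: [-0.6, 0.1, 5.5]
opening: 0.486
grip_force: 30.0
```

Emit:
{"fn": "arm_command", "kwargs": {"delta_pos": [[0,0,0.05],[0,0,0.12],[0.01,-0.006,0.2],[0.06,-0.035,0.26],[0.14,-0.083,0.28]], "delta_rot": [[0,0,0],[0,0,0],[0,0,0],[0,0,0],[0,0,0]], "claw": [1,1,1,1,1]}}

```text
t: 18.68
eef_pos: [515.7, -28.5, 85.4]
tcp_rot: [3.141, -0.0, 1.26]
ft_force: [1.4, 0.1, -1.3]
opening: 0.483
grip_force: 30.0
```

Emit:
{"fn": "arm_command", "kwargs": {"delta_pos": [[0.1,-0.06,0],[0.21,-0.125,0],[0.32,-0.19,0],[0.42,-0.25,0],[0.5,-0.3,0]], "delta_rot": [[0,0,0],[0,0,0],[0,0,0],[0,0,0],[0,0,0]], "claw": [1,1,1,1,1]}}

```text
t: 19.1
eef_pos: [642.5, -105.1, 83.2]
tcp_rot: [3.141, 0.0, 1.259]
ft_force: [-0.2, 0.5, -0.5]
opening: 0.484
grip_force: 30.0
```

Emit:
{"fn": "arm_command", "kwargs": {"delta_pos": [[0.04,-0.02,0],[0.052,-0.03,0],[0.052,-0.03,0],[0.052,-0.03,-0.04],[0.052,-0.03,-0.09]], "delta_rot": [[0,0,0],[0,0,0],[0,0,0],[0,0,0],[0,0,0]], "claw": [1,1,1,1,1]}}

```text
t: 19.52
eef_pos: [653.6, -111.0, 60.8]
tcp_rot: [3.141, -0.0, 1.26]
ft_force: [0.7, -0.9, -1.2]
opening: 0.484
grip_force: 30.0
```

Run:
```python
from h import *
im=read_camera("scene");cv2.imwrite("pics/s3.png",cv2.resize(im[110:290,200:440],None,fx=3.3,fy=3.3)[...,::-1])
s=state();print(s["t"],s["eef_pos"],s["tcp_rot"],s["opening"])
```

```text
19.5667 [ 652.21109724 -110.60864559   57.61596235] [-3.13829585e+00  1.83519873e-04  1.25974368e+00] 0.4817799480295717
```

View pics/s3.png

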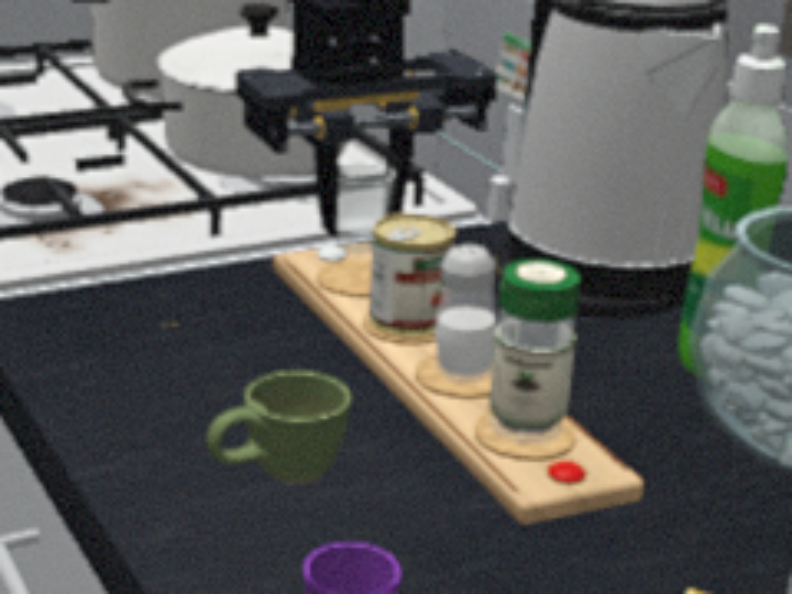

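The scene view shows jar, shaker and tin upright on their coasters, and the glass held upright over the last one. Next I lower it.

Emit:
{"fn": "arm_command", "kwargs": {"delta_pos": [[0,0,-0.03],[0,0,-0.06],[0,0,-0.085],[0,0,-0.095],[0,0,-0.1]], "delta_rot": [[0,0,0],[0,0,0],[0,0,0],[0,0,0],[0,0,0]], "claw": [1,1,1,1,1]}}

```text
t: 19.98
eef_pos: [653.6, -111.3, 35.7]
tcp_rot: [-3.141, 0.0, 1.259]
ft_force: [-4.4, 1.9, 9.1]
opening: 0.482
grip_force: 30.0
```

Emit:
{"fn": "arm_command", "kwargs": {"delta_pos": [[0,0,-0.002],[0,0,-0.002],[0,0,-0.002],[0,0,-0.002],[0,0,-0.002]], "delta_rot": [[0,0,0],[0,0,0],[0,0,0],[0,0,0],[0,0,0]], "claw": [1,1,0.48,0.42,0.36]}}

```text
t: 20.4
eef_pos: [654.2, -111.5, 35.5]
tcp_rot: [3.141, -0.0, 1.259]
ft_force: [0.7, 0.9, -0.1]
opening: 0.601
grip_force: 0.0
```

Emit:
{"fn": "arm_command", "kwargs": {"delta_pos": [[0,0,0],[0,0,0],[0,0,0.06],[0,0,0.18],[0,0,0.32]], "delta_rot": [[0,0,0],[0,0,0],[0,0,0],[0,0,0],[0,0,0]], "claw": [0.2,0,0,0,0]}}

```text
t: 20.82
eef_pos: [653.1, -111.2, 114.5]
tcp_rot: [-3.138, 0.0, 1.259]
ft_force: [-0.3, -0.2, 0.9]
opening: 0.935
grip_force: 0.0
```

Emit:
{"fn": "arm_command", "kwargs": {"delta_pos": [[0,0,0.14],[-0.1,0,0.24],[-0.25,0,0.3],[-0.4,0,0.3],[-0.56,0,0.3]], "delta_rot": [[0,0,0],[0,0,0],[0,0,0],[0,0,0],[0,0,0]], "claw": [0,0,0,0,0]}}

```text
t: 21.23
eef_pos: [512.9, -111.3, 191.3]
tcp_rot: [3.139, 0.0, 1.26]
ft_force: [1.3, -0.5, -0.8]
opening: 1.004
grip_force: 0.0
```

Run:
```python
from h import *
im=read_camera("top");cv2.imwrite("pics/t4.png",cv2.resize(im[95:310,150:430],None,fx=2.75,fy=2.75)[...,::-1])
s=state();print(s["t"],s["eef_pos"],s["tcp_rot"],s["opening"])
```

```text
21.2833 [ 505.10348116 -109.9767955   190.08188409] [-3.13627688e+00  3.86605702e-04  1.25986663e+00] 1.001548280325041
```

View pics/t4.png

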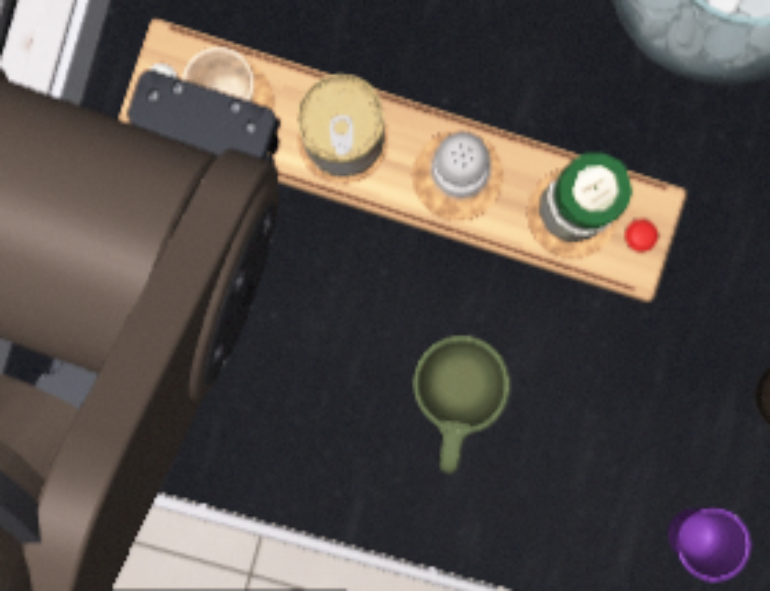

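Top view: the tin lid (341,113), shaker (462,156) and jar (595,189) are on their coasters. The gripper partly hides the glass (219,80), so I'll move aside and check it.

Emit:
{"fn": "arm_command", "kwargs": {"delta_pos": [[-0.02,-0.1,0],[-0.04,-0.22,0],[-0.07,-0.34,0],[-0.1,-0.44,0],[-0.1,-0.44,0]], "delta_rot": [[0,0,0],[0,0,0],[0,0,0],[0,0,0],[0,0,0]], "claw": [0,0,0,0,0]}}

```text
t: 21.7
eef_pos: [488.2, -225.0, 190.4]
tcp_rot: [3.141, 0.001, 1.257]
ft_force: [0.3, 1.0, -0.8]
opening: 0.997
grip_force: 0.0
```

Run:
```python
from h import *
im=read_camera("top");cv2.imwrite("pics/t5.png",cv2.resize(im[95:215,185:410],None,fx=3.5,fy=3.5,interpolation=cv2.INTER_CUBIC)[...,::-1])
cv=lambda p,f,o:(np.array(p)+.5)/f-.5+o
for p,z in [((462,154),110),((341,113),94)]: print(atz("top",cv(p,2.75,[150,95]),z).round(1))
```

```text
[ 601.7 -271.3  110. ]
[ 630.9 -193.8   94. ]
```

View pics/t5.png

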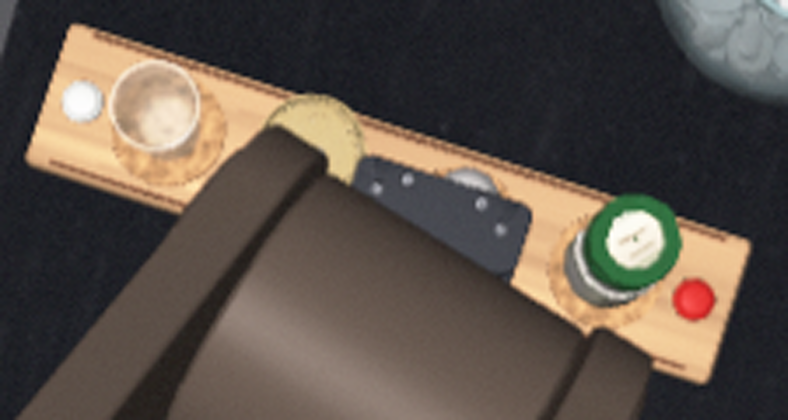

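The glass is upright on its coaster, with its rim at (155,107).

Run:
```python
from h import *
p=atz("top",(np.array((155,107))+.5)/3.5-.5+[185,95],80);print(p.round(1))
if np.hypot(p[0]-654,p[1]+111.5)<5: print(job_done())
```

```text
[ 652.8 -111.9   80. ]
the job is handed in; nothing more can be done
None
```

The job is handed in: from the red button outward, the spice jar, salt shaker, food tin and small glass each stand upright on their own coaster, within about 3.5 mm of the centre by the camera, and the green cup was not moved.

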